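# Hang the rinse basket to drain

## Task

The wire basket with the two freshly rinsed boards has to drain on the stand. First flip the cam lever on the sliding hook fully over to the rear so that the hook is clamped where it stands on its rail; then hang the basket by its handle on the two-pronged hook, with the boards still in it, and let go. Leave the other things on the bench where they are.

Things in the scene. Friction and masses are not known exactly. Their poses are not given: they have to be found in the camera images.
- drain_stand: fixed drain stand: steel drip tray 190 (x) x 270 (y) mm, rim 20 mm high, and a level 20 mm square aluminium rail along its y axis between two 20 mm square posts (at x = +50, y = +-150 mm, 196 mm high; the rail's centre line is at x = +50 mm, 183 mm up, the posts stand on flat feet 6 mm high that reach 75 mm to the front and 35 mm to the rear of them). Origin: centre of the tray's underside on the bench. Its -x axis is the front, the side the hook points to
- hook_carriage (a joint): position of the hook carriage along the rail, -0.045 to 0.045 m, growing along the stand's +y. The carriage (92 mm wide along the rail) runs easily, about 1 N, until its cam is clamped
- cam_lever (a joint): angle of the cam lever on top of the carriage, 0 to 1.92 rad: at 0 it leans 20 degrees from upright towards the front (released), it stands upright at 0.35, and at 1.92 it lies level to the rear (+x of the stand), which is its stop: clamped. The cam bites from about 1.2 rad on and passes over centre at 1.80; then the lever stays by itself. It turns about an axis parallel to the rail and takes up to about 10 N at its end when it bites; it is pushed over, no grasp needed
- lever_pivot (a point): the lever's pivot, in the middle of the carriage and straight above the rail's centre line, 23 mm over it
- lever_end (a point): the free end of the cam lever, 65 mm from the pivot; the last 36 mm are a black grip 19 mm wide (along the rail) and 12 mm thick
- hook_seat (a point): the middle of the hook's seat: midway between its two prongs and on the level of their top faces, 56 mm in front of the rail's centre line and 37 mm below the lever pivot. The prongs are 8 mm round steel bars 72 mm apart (centres, along the rail), level from the carriage's front plate (37 mm behind the seat point) to 26 mm in front of it, then turned up: the tips end 42 mm in front of the seat point and 28 mm above it. Axes as the stand's: -x is the way the prongs point
- basket_grip (a point): centre of the handle bar of the wire basket. Basket: 90 (x) x 124 (y) mm, rim 46 mm high, 0.2 kg, with a fixed upright handle: 6 mm wire legs at its two short ends (y = +-66 mm) carry a level bar along the basket's y axis, 115 mm above the basket's underside (68 mm above its rim); the middle 44 mm of the bar is a black sleeve 12 mm thick, the place to grasp; the rest is 6 mm wire, straight to y = +-52 mm. Axes: y along the bar, z up
- basket_floor (a point): middle of the basket's inner floor, 112 mm below the bar
- board_a: small circuit board 15 x 35 x 4 mm lying loose in the basket; origin at the centre of its underside
- board_b: second such board lying loose in the basket
- squeeze_bottle: white bottle with blue pointed cap, 52 mm across, 125 mm high, loose bystander; origin under its centre
- lidded_jar: white jar with black lid, 43 mm across, 46 mm high, loose bystander; origin under its centre
- tape_roll: green tape roll, 72 mm across, 18 mm high, lying flat, loose bystander; origin under its centre

How it is judged:
By the outcome, as a careful person would: the job done as asked, in the order asked, and still so for the second after the job is handed in, with the robot touching nothing.
It also fails if it takes over 64 s, if anything falls off the work surface, if the arm or the gripper's body presses on something with over 40 N, if the wrist force passes 120 N, or if a joint passes its speed limit or range.

## Robot

A 6-joint arm with a two-finger parallel gripper is mounted at the origin on a cart in front of the work surface, level with it; the furniture and walls round the work are solid. World frame = base frame: x ahead of the robot, y to its left, z up, the work surface at z = 0. Lengths are in mm, angles in rad, forces in N, time in s.
With the tool pointing down it reaches from about 275 to 1000 mm from the base axis. Payload 8.4 kg.
Tool frame: the origin (TCP) lies midway between the tips of the shut fingers; the grasp point (between the pads) lies r.grasp_offset behind it (r.grasp_offset is the distance from the TCP to the grasp point, in mm); z points along the fingers, y is the direction in which the jaws open and shut (so a half turn about z gives the same grasp; the last joint's range is limited). The gripper opens to 85 mm and grips with 20 to 120 N. Pads are 22 mm wide; open, the fingers measure 114 mm over their backs; the gripper's body (76 mm by 85 mm) begins 54 mm behind the grasp point. The pads swing forward as they close: fully open they stand 13 mm farther back than shut.
Start: joints at [1.166, 0.353, 1.633, -0, 1.155, -0.002], TCP at [244.996, 574.982, 199.581] pointing down, gripper open.
Joint ranges: [-2.63, 2.63], [-0.92, 2.1], [0.06, 2.66], [-1.3, 4.44], [0, 2.69], [-3.02, 3.02]. Speed limits (rad/s): [2.22, 2.22, 2.79, 3.14, 3.14, 3.14].

## Interface

Orientations are given as [roll, pitch, yaw] about the fixed x, y, z axes, in that order (R = Rz(yaw) Ry(pitch) Rx(roll)).
In Python, from rig import r gives the robot as it stands.
- The arm moves only by the tool jog_arm, never from a script. Its argument "series" is a list that holds one entry, the list of rows, each a list of 7 numbers: the shift along the tool's x, y, z in cm, then the turn, a rotation vector about the tool's x, y, z in degrees, then the finger opening in cm, from 0 to 8.54. A call has 1 to 5 rows; each row is the pose to reach, as a shift and turn from the pose commanded when the call began, along the tool's axes at that moment; what a row does not reach only later rows make up. A row lasts 1/8 s, in which the tool goes at most 62.5 mm and 10.7 degrees, less where a joint would pass 70% of its speed; a pose out of reach is approached as far as the arm can. A call with a gripper value outside its range is refused whole. The fingers move at their own pace and stop on an object; "newtons" is the grip in N (left out, the last holds). Time passes only in rows, so rows that repeat a pose let the fingers close. It gives the time, the measured TCP pose, the force and the opening at its end, in the units of the state.
- r.sense(): the state, without advancing time (a new reading comes with each control period).
- r.grab_frame(name): name is "side" or "top"; returns the picture (420x560x3 uint8, red, green, blue); there is no depth.
- r.calibration(name): a dict with "mtx" (3x3 intrinsics, pixels), "dist" ([k1, k2, p1, p2, k3] as OpenCV has them; the pictures are not rectified), "origin" and "attitude" of the camera in the world. Camera axes: x right, y down, z forward; pixel columns grow to the right and rows downward; lengths in mm; the calibration is good to about 2 mm. A picture is of the moment at which its call begins. calibration takes no time and is no camera call.
- r.sign_off(): hands the job in, once; it reports no verdict.
The state is a dict: "clock": time; "qpos": joint angles; "qvel": joint speeds; "joint_efforts": joint torques, N m; "eef_pos": TCP position; "tcp_rot": TCP orientation; "contact_force": force on the tool from outside, world axes, zero at the start; "wrist_torque": the same for the moment, N m; "opening": opening from 0.0 (shut) to 1.0 (fully open).
Only numpy, scipy, OpenCV 4.12 (cv2) and the standard library are available. Lean on these libraries where they do the work, as an engineer would, in place of code of your own. Each camera call takes 0.05 s, during which the arm holds its last target.

## Working session

There is one attempt and no reset: what is moved stays moved. The work goes in short steps, Python scripts to look and compute and a tool call to move; the robot and the scene stay as the last step left them, time stands still between calls to the robot, and variables do not carry over. Pictures are saved under pics/ and viewed, and the job is handed in when it is done.

Besides the shell and the picture viewer there is one more tool, called after "Request:" by a JSON object that holds its "name" and its "arguments". jog_arm: Moves the arm, as the interface text tells. Its arguments: {"type":"object","properties":{"series":{"type":"array","items":{"type":"array","items":{"type":"array","items":{"type":"number"}}}},"newtons":{"type":"number"}},"required":["series"]}

```bash
mkdir -p pics; ls; python3 - <<'E'
from rig import r
import cv2
print(r.sense(), r.grasp_offset)
for n in("side","top"):
    print(n,r.calibration(n)); cv2.imwrite(f"pics/{n}0.png",r.grab_frame(n)[:,:,::-1])
E
```

```text
pics
{'clock': 0.0, 'qpos': array([ 1.16557590e+00,  3.53626006e-01,  1.63414973e+00, -1.01292757e-05,
        1.15522149e+00, -2.41703281e-03]), 'qvel': array([ 0.00038916,  0.00025681,  0.00139167,  0.00019234, -0.00137582,
        0.00026805]), 'joint_efforts': array([-1.37446295e-04, -6.05249763e+01, -3.42074847e+01, -1.01812143e-04,
        9.42165032e-03,  4.08831710e-06]), 'eef_pos': array([244.80100439, 574.48044172, 198.86888023]), 'tcp_rot': array([-3.14018807e+00,  5.86644833e-06,  2.73879336e+00]), 'contact_force': array([ 0.07397706,  0.41466422, -0.6524814 ]), 'wrist_torque': array([-0.03088108, -0.05316156, -0.00014913]), 'opening': 1.002005032154218} 18.700000000000003
side {'mtx': array([[449.86969651,   0.        , 273.71076616],
       [  0.        , 449.86969651, 218.81448814],
       [  0.        ,   0.        ,   1.        ]]), 'dist': array([-0.03652771,  0.        ,  0.        ,  0.        ,  0.        ]), 'origin': array([  89.52024211, -861.51115497,  898.06000491]), 'attitude': array([-2.20349621, -0.01051809, -0.4733921 ])}
top {'mtx': array([[469.84173363,   0.        , 279.58599626],
       [  0.        , 469.84173363, 211.83716238],
       [  0.        ,   0.        ,   1.        ]]), 'dist': array([0.05444647, 0.        , 0.        , 0.        , 0.        ]), 'origin': array([ 341.71634712,   26.71767668, 1239.06349069]), 'attitude': array([-2.95900126, -0.00347947, -1.59853913])}
```

View pics/side0.png

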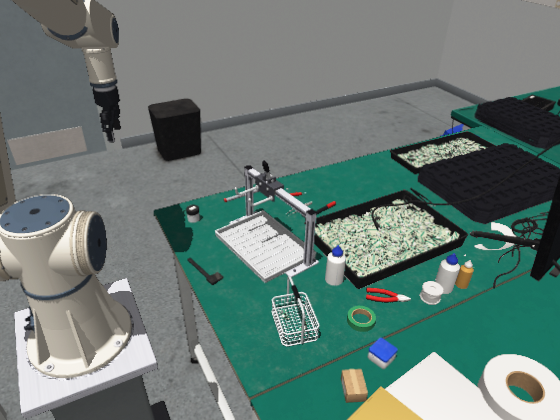

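View pics/top0.png

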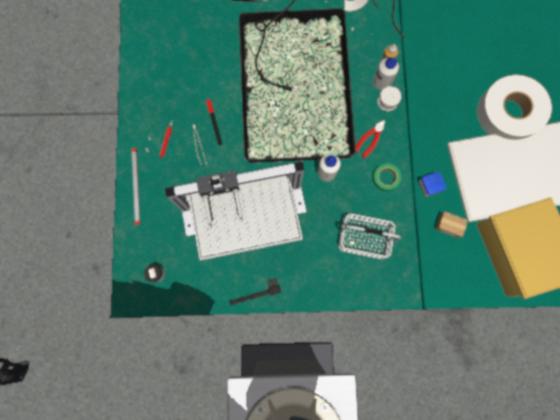

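The side view shows the stand around (265,230) and the basket at (295,318). In the top view the stand is around (245,215), the basket at (368,236), the bottle at (330,167) and the tape at (387,177). I'll zoom in next.

```bash
cat > h.py <<'E'
import numpy as np, cv2
from scipy.spatial.transform import Rotation as R
from rig import r
def cam(n):
    c=r.calibration(n); return c['mtx'],c['dist'],np.array(c['origin']),R.from_euler('xyz',c['attitude']).as_matrix()
def ray(n,px):
    K,d,o,A=cam(n); p=cv2.undistortPoints(np.array([[px]],float),K,d)[0,0]
    v=A@np.array([p[0],p[1],1]); return o,v/np.linalg.norm(v)
def onz(n,px,z):
    o,v=ray(n,px); return o+v*(z-o[2])/v[2]
def tri(ps,pt):
    o1,v1=ray('side',ps);o2,v2=ray('top',pt)
    s=np.linalg.lstsq(np.c_[v1,-v2],o2-o1,rcond=None)[0]
    a=o1+s[0]*v1;b=o2+s[1]*v2
    return (a+b)/2,np.linalg.norm(a-b)
def proj(n,P):
    K,d,o,A=cam(n); P=np.atleast_2d(np.array(P,float))
    return cv2.projectPoints(P,cv2.Rodrigues(A.T)[0],-A.T@o,K,d)[0][:,0]
def crop(src,x,y,w,h,s,out):
    im=cv2.imread(src)[y:y+h,x:x+w]; im=cv2.resize(im,None,fx=s,fy=s,interpolation=cv2.INTER_CUBIC)
    for i in range(0,w,10): cv2.putText(im,str(x+i),(i*s,8),0,.3,(0,255,255),1); cv2.line(im,(i*s,10),(i*s,14),(0,255,255),1)
    for i in range(0,h,10): cv2.putText(im,str(y+i),(0,i*s+3),0,.3,(0,255,255),1)
    cv2.imwrite(out,im)
E
python3 - <<'E'
from h import *
crop('pics/side0.png',205,150,130,100,6,'pics/s0a.png')
crop('pics/top0.png',160,155,150,110,5,'pics/t0a.png')
crop('pics/side0.png',255,240,130,110,6-1,'pics/s0b.png')
crop('pics/top0.png',310,145,100,120,5,'pics/t0b.png')
E
```

```text
(no output)
```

View pics/s0a.png

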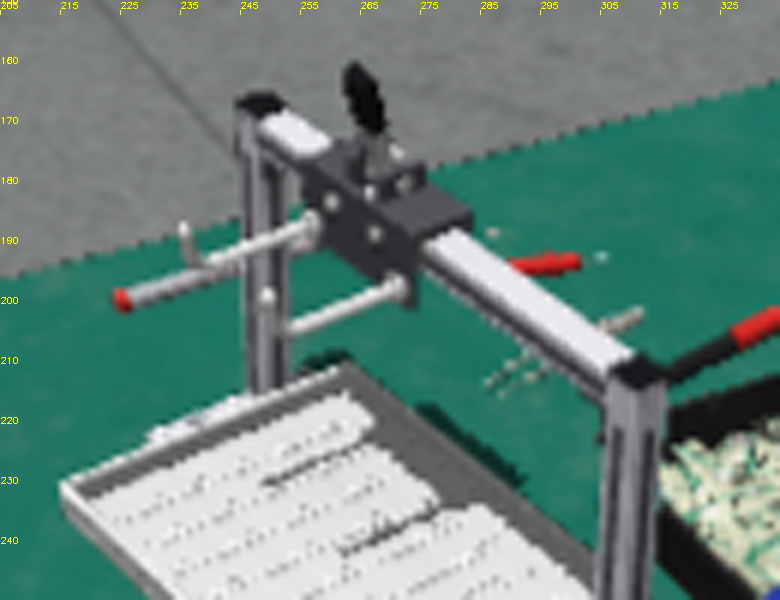

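View pics/t0a.png

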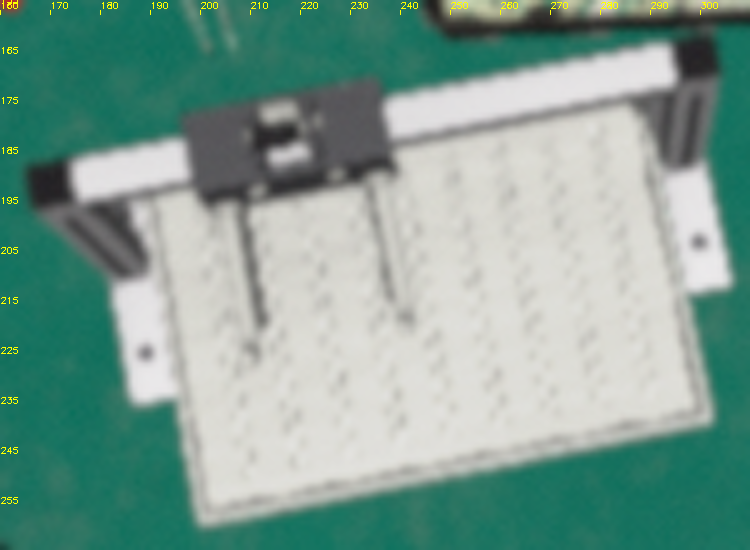

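View pics/s0b.png

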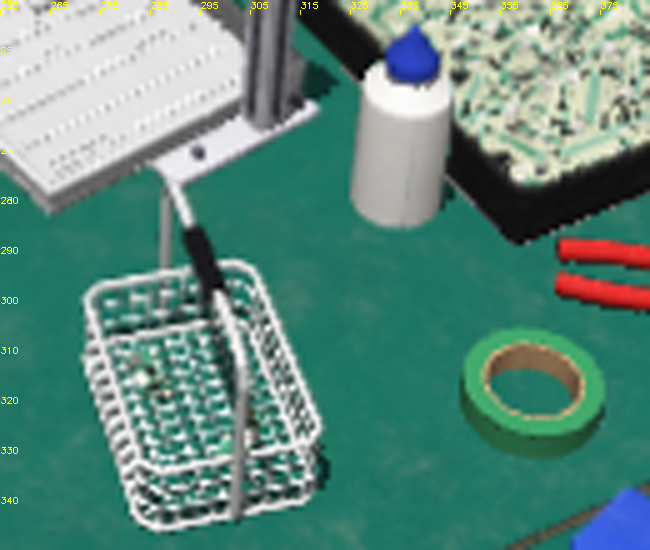

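View pics/t0b.png

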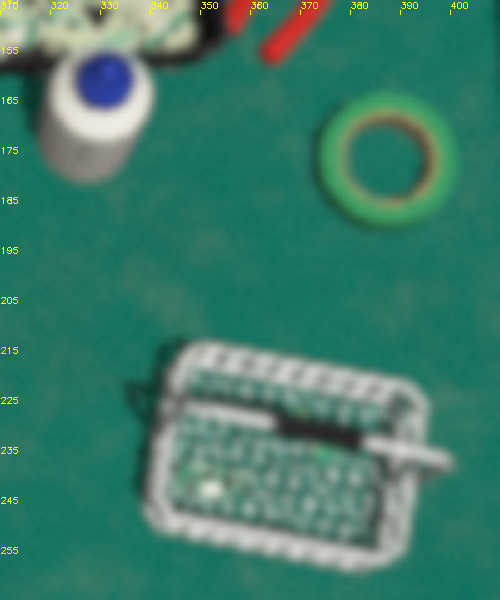

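```bash
python3 - <<'E'
from h import *
np.set_printoptions(precision=1,suppress=True)
im=cv2.imread('pics/top0.png'); si=cv2.imread('pics/side0.png')
def blob(im,x0,y0,x1,y1,th):
    g=im[y0:y1,x0:x1].max(2)<th; n,l,s,c=cv2.connectedComponentsWithStats(g.astype(np.uint8))
    k=1+np.argmax(s[1:,4]); return c[k]+[x0,y0],s[k]
for nm,a in (('sleeveT',(im,360,222,390,240,70)),('sleeveS',(si,285,280,305,305,70)),('capR_T',(im,292,160,305,175,70)),('capL_T',(im,163,184,176,200,70)),('leverS',(si,258,158,270,174,60)),('leverT',(im,207,175,223,190,60)),('capL_S',(si,242,163,256,170,60)),('capR_S',(si,305,207,318,215,70))):
    print(nm,*blob(*a))
sl=tri(blob(si,285,280,305,305,70)[0],blob(im,360,222,390,240,70)[0]); print('sleeve',sl)
L=onz('top',blob(im,163,184,176,200,70)[0],196);Rr=onz('top',blob(im,292,160,305,175,70)[0],196)
print(L,Rr,np.linalg.norm(L-Rr)); d=L-Rr; print('stand +y dir yaw', np.arctan2(-d[0],d[1]))
print(tri(blob(si,242,163,256,170,60)[0],blob(im,163,184,176,200,70)[0]))
print(tri((310,213),blob(im,292,160,305,175,70)[0]))
# carriage edges top face ; bar ends for yaw
for p in ((346,226),(398.5,237.2)): print('barend',onz('top',p,115))
# prong crops: carriage top corners
for p in ((199,178),(235,171),(202,194.5),(239,187)): print('carr',onz('top',p,200))
# tips
print(tri((235.7,188.3),(210.8,225)),tri((249.6,199.5),(241,219)))
E
```

```text
sleeveT [373.2 230.7] [ 5  5 17  8 61]
sleeveS [295.4 292.9] [ 7  5  9 19 71]
capR_T [298.7 165.1] [ 0  0 12 11 67]
capL_T [169.1 191.5] [ 2  3  9 10 62]
leverS [265.2 166.4] [ 4  3  8 12 54]
leverT [213.5 181.9] [ 4  5  8  5 22]
capL_S [248.2 167.2] [ 3  3  7  4 19]
capR_S [312.3 211.8] [ 2  2 11  6 42]
sleeve (array([ 494.9, -206.5,  115. ]), np.float64(3.7713489933066957))
[587.9 266.7 196. ] [642.1 -29.1 196. ] 300.81130713239696
stand +y dir yaw 0.1813442499944993
(array([587.1, 267.2, 195.2]), np.float64(1.9199702467518014))
(array([639.5, -27.9, 192.1]), np.float64(7.670441232101805))
barend [ 509.9 -142.5  115. ]
barend [ 479.4 -266.8  115. ]
carr [616.6 198.8 200. ]
carr [630.9 116.9 200. ]
carr [578.  191.9 200. ]
carr [593.2 108.3 200. ]
(array([506.4, 173.9, 192.9]), np.float64(5.076923609197167)) (array([519.2, 106. , 190.5]), np.float64(3.96428215435622))
```

```bash
cat >> h.py <<'E'
yaw=0.1813; XS=np.array([np.cos(yaw),np.sin(yaw),0]);YS=np.array([-np.sin(yaw),np.cos(yaw),0])
RC=np.array([615.,118.8,0])
def st(P): P=np.asarray(P)-RC; return np.array([P@XS,P@YS,P[2]])   # rail-centred stand frame
def wd(p): return RC+p[0]*XS+p[1]*YS+np.array([0,0,p[2]])
def plan(*goals):
    """goals: (pos world mm, yaw) tool-down; print shift cm in tool axes + rot vec deg from now"""
    s=r.sense(); A=R.from_euler('xyz',s['tcp_rot']); 
    print('now',s['clock'],s['eef_pos'].round(1),s['tcp_rot'].round(3),'F',s['contact_force'].round(1),'op',round(s['opening'],2))
    for P,y in goals:
        d=A.inv().apply(np.asarray(P)-s['eef_pos'])/10; B=R.from_euler('xyz',[np.pi,0,y])
        print(np.round(d,2),np.round((A.inv()*B).as_rotvec(degrees=True),1))
E
python3 - <<'E'
from h import *
np.set_printoptions(precision=1,suppress=True)
P,e=tri((265.2,166.4),(213.5,181.9)); print('lever grip',P,e,st(P))
for c in (35,37.5,40):
    print(c,proj('side',[wd((0,c,206)),wd((-22,c,267))]).round(1).tolist(),proj('top',[wd((0,c,206)),wd((-22,c,267)),wd((-98,c-36,197)),wd((-98,c+36,197))]).round(1).tolist())
plan((wd((-60,37.5,330)),1.752),(wd((-60,37.5,245)),1.752))
E
```

```text
lever grip [593.  159.2 251.5] 1.079510912534274 [-14.4  43.7 251.5]
35 [[271.1, 179.6], [265.1, 163.6]] [[218.8, 180.2], [217.1, 182.9], [243.1, 219.5], [211.5, 226.0]]
37.5 [[270.5, 179.2], [264.5, 163.3]] [[217.7, 180.4], [216.0, 183.2], [242.0, 219.7], [210.4, 226.2]]
40 [[270.0, 178.9], [264.0, 162.9]] [[216.6, 180.7], [214.8, 183.4], [240.9, 219.9], [209.3, 226.5]]
now 0.1 [244.8 574.6 199. ] [-3.1 -0.   2.7] F [ 0.5  0.2 -0.2] op 1.0
[-44.9 -27.6 -13.1] [-0.1  0.  56.5]
[-44.9 -27.6  -4.6] [-0.1  0.  56.5]
```

Request:
{"name": "jog_arm", "arguments": {"series": [[[-4.5, -2.8, -4, 0, 0, 10, 0], [-9, -5.6, -8, 0, 0, 20, 0], [-13.5, -8.4, -11, 0, 0, 30, 0], [-18, -11, -13, 0, 0, 40, 0], [-22.5, -13.8, -13, 0, 0, 50, 0]]]}}

```text
clock: 0.72
eef_pos: [399.5, 358.8, 331.6]
tcp_rot: [3.138, -0.001, 1.86]
contact_force: [0.7, 0.0, -0.5]
opening: 0.003
```

```bash
python3 -c "
from h import *
plan((wd((-60,38.5,330)),1.752),(wd((-60,38.5,245)),1.752))"
```

```text
now 0.725 [399.5 358.8 331.6] [ 3.138e+00 -1.000e-03  1.860e+00] F [ 0.7  0.  -0.5] op 0.0
[-24.68   8.25   0.15] [ 0.2 -0.1  6.2]
[-24.7    8.22   8.65] [ 0.2 -0.1  6.2]
```

Request:
{"name": "jog_arm", "arguments": {"series": [[[-6, 2, 0, 0, 0, 3, 0], [-12, 4, 0, 0, 0, 6, 0], [-18, 6, 0, 0, 0, 6.2, 0], [-24.6, 8.2, 0, 0, 0, 6.2, 0], [-24.6, 8.2, 0, 0, 0, 6.2, 0]]]}}

```text
clock: 1.35
eef_pos: [549.4, 145.1, 329.0]
tcp_rot: [-3.141, 0.001, 1.754]
contact_force: [0.6, 0.5, 0.5]
opening: -0.001
```

```bash
python3 -c "
from h import *
plan((wd((-60,38.5,330)),1.752),(wd((-60,38.5,240)),1.752))
cv2.imwrite('pics/s1.png',r.grab_frame('side')[:,:,::-1]);cv2.imwrite('pics/t1.png',r.grab_frame('top')[:,:,::-1])
crop('pics/s1.png',205,110,130,100,6,'pics/s1a.png')
crop('pics/t1.png',160,135,150,110,5,'pics/t1a.png')"
```

```text
now 1.35 [549.4 145.1 329. ] [-3.141e+00  1.000e-03  1.754e+00] F [0.6 0.5 0.5] op -0.0
[ 0.08 -0.02 -0.1 ] [-0.   0.1  0.1]
[ 0.09 -0.02  8.9 ] [-0.   0.1  0.1]
```

View pics/s1a.png

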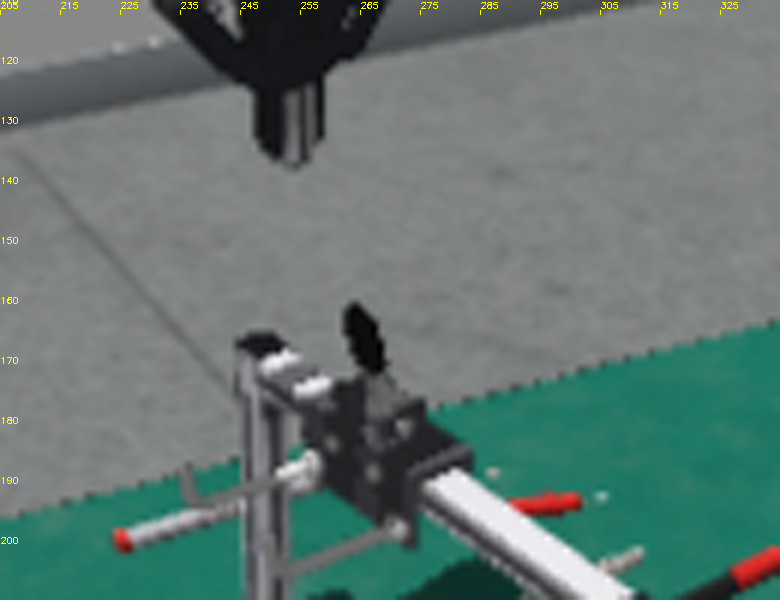

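View pics/t1a.png

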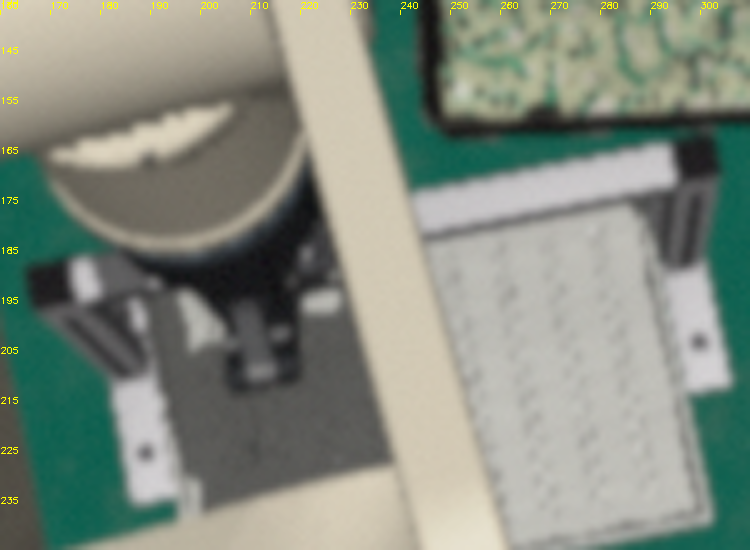

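Request:
{"name": "jog_arm", "arguments": {"series": [[[0, 0, 5, 0, 0, 0, 0], [0, 0, 8, 0, 0, 0, 0], [0, 2.0, 8, 0, 0, 0, 0], [0, 3.0, 7.9, 0, 0, 0, 0], [0, 4.0, 7.9, 0, 0, 0, 0]]]}}

```text
clock: 2.08
eef_pos: [587.4, 156.9, 251.1]
tcp_rot: [3.141, -0.0, 1.759]
contact_force: [0.0, 0.2, 0.5]
opening: 0.002
```

```bash
python3 -c "
from h import *
plan((wd((-20,38.5,250)),1.752))
s=r.sense();print(st(s['eef_pos']),s['qvel'])
cv2.imwrite('pics/s2.png',r.grab_frame('side')[:,:,::-1])
plan()
crop('pics/s2.png',205,110,130,100,6,'pics/s2a.png')"
```

```text
now 2.075 [587.4 156.9 251.1] [ 3.141 -0.     1.759] F [0.  0.2 0.5] op 0.0
[-0.4   0.02  0.11] [ 0.  -0.   0.4]
[-20.23550462  42.46311052 251.13016343] [-0.0160162   0.12804635 -0.1745263  -0.00081491  0.04281769 -0.01231882]
now 2.125 [588.6 156.9 251.1] [ 3.14  -0.     1.759] F [ 0.2 -0.1  0.5] op 0.0
```

View pics/s2a.png

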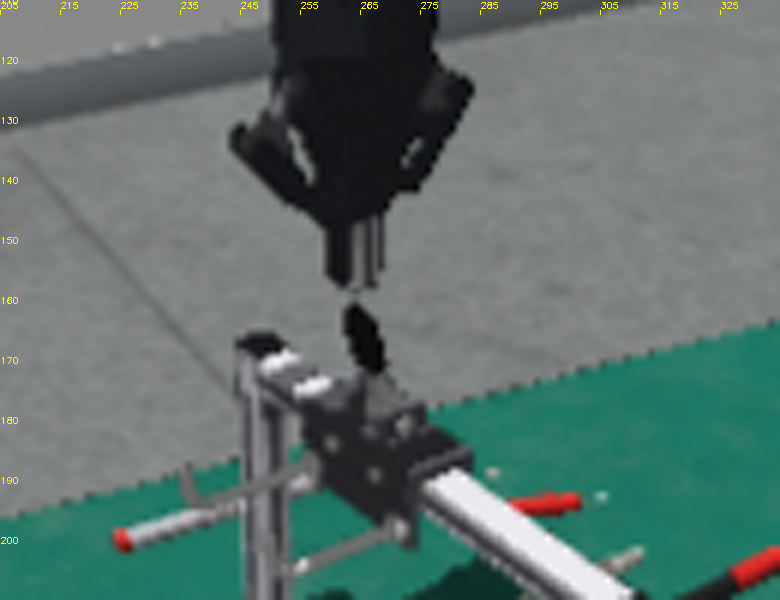

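```bash
python3 -c "
from h import *
print(proj('side',[(549.4,145.1,329),(588.6,156.9,251.1),wd((-22,38.5,267)),(244.8,574.5,198.9)]))
cv2.imwrite('pics/t2.png',r.grab_frame('top')[:,:,::-1]);cv2.imwrite('pics/s3.png',r.grab_frame('side')[:,:,::-1])
plan();crop('pics/side0.png',60,60,100,100,6,'pics/s0c.png')
crop('pics/s3.png',205,110,130,100,6,'pics/s3a.png')"
```

```text
[[253.35845702 147.32804408]
 [264.38033632 167.15394119]
 [264.33391752 163.11498198]
 [117.2489983  147.66076888]]
now 2.225 [587.4 156.2 250.9] [ 3.141 -0.     1.758] F [-0.4 -0.6 -0.1] op 0.0
```

View pics/t2.png

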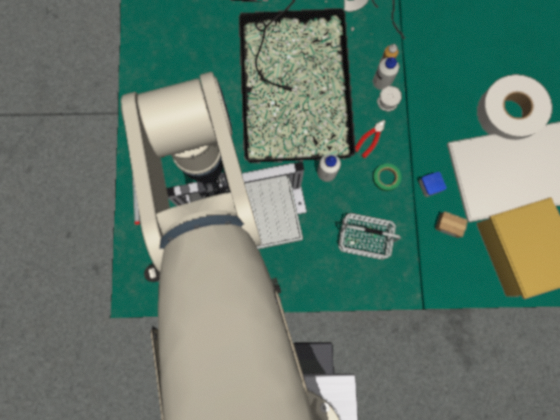

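View pics/s3a.png

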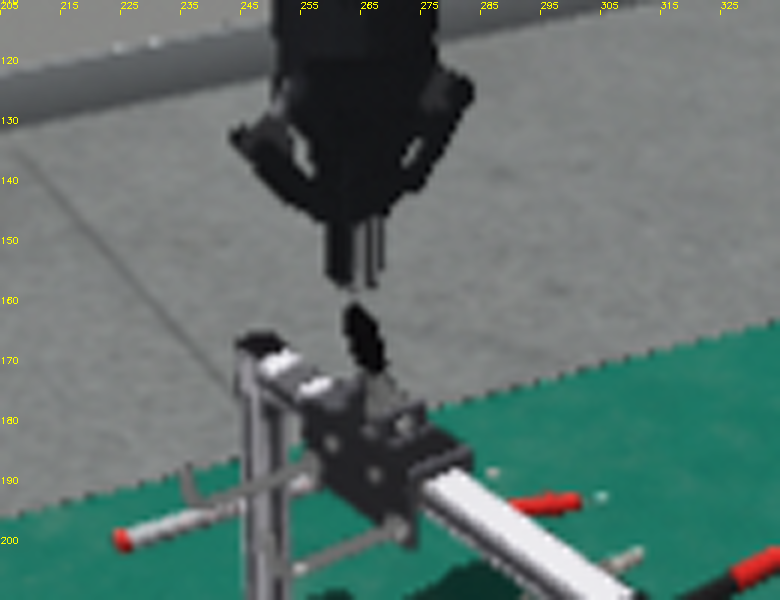

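View pics/s0c.png

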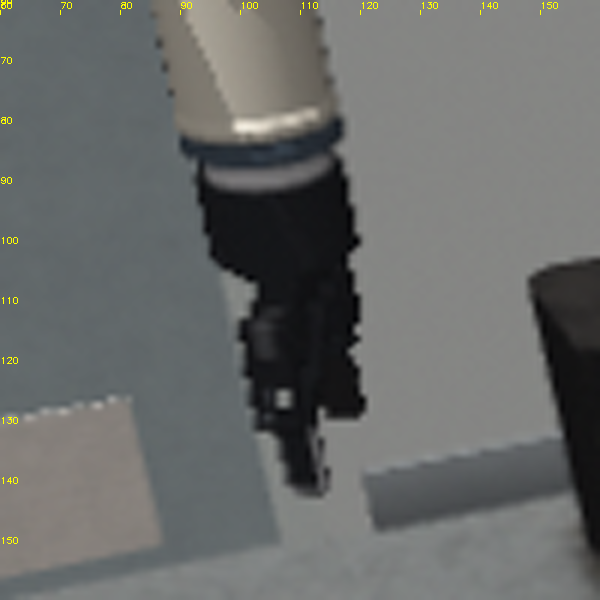

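```bash
python3 -c "
from h import *
print(proj('top',[(549.4,145.1,z) for z in (329,350,400,450,500)]).round(0).tolist())
print(proj('side',[(549.4,145.1,z) for z in (329,350,400,450,500)]).round(0).tolist())
crop('pics/s1.png',190,0,130,150,4,'pics/s1b.png')"
```

```text
[[215.0, 194.0], [214.0, 191.0], [210.0, 185.0], [206.0, 178.0], [201.0, 171.0]]
[[253.0, 147.0], [253.0, 140.0], [253.0, 123.0], [253.0, 105.0], [252.0, 86.0]]
```

View pics/s1b.png

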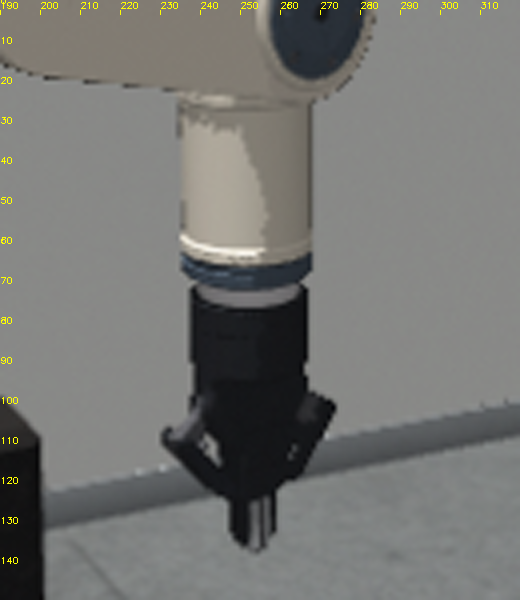

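View pics/t1.png

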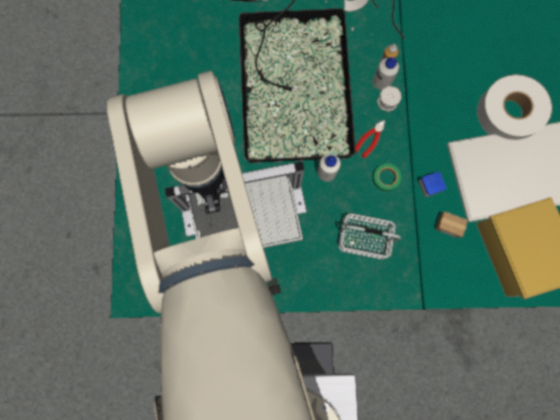

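Request:
{"name": "jog_arm", "arguments": {"series": [[[-0.4, -4, 0, 0, 0, 0, 0], [-0.4, -4, 1.5, 0, 0, 0, 0], [-0.4, -4, 2.5, 0, 0, 0, 0], [-0.4, -3, 2.5, 0, 0, 0, 0], [-0.4, -2.5, 2.5, 0, 0, 0, 0]]]}}

```text
clock: 2.85
eef_pos: [564.9, 147.5, 225.7]
tcp_rot: [3.141, -0.0, 1.758]
contact_force: [0.1, 0.5, 0.1]
opening: 0.001
```

```bash
python3 -c "
from h import *
plan()
s=r.sense();print(st(s['eef_pos']),proj('side',s['eef_pos']))
cv2.imwrite('pics/s4.png',r.grab_frame('side')[:,:,::-1])
crop('pics/s4.png',205,110,130,100,6,'pics/s4a.png')"
```

```text
now 2.85 [564.9 147.5 225.7] [ 3.141 -0.     1.758] F [0.1 0.5 0.1] op 0.0
[-44.1167386   37.27765088 225.66691521] [[258.44514082 178.12217262]]
```

View pics/s4a.png

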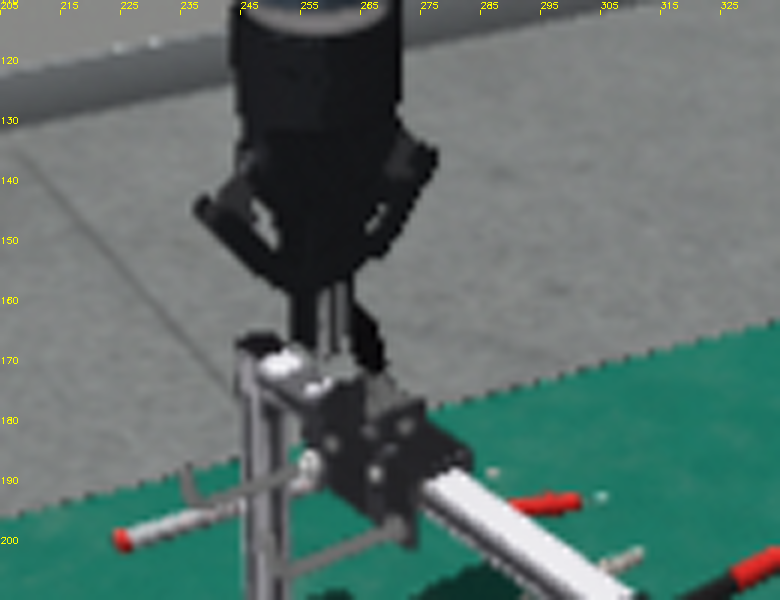

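Request:
{"name": "jog_arm", "arguments": {"series": [[[0.1, 0.8, 0, 0, 0, 0, 0], [0.1, 1.6, 0, 0, 0, 0, 0], [0.1, 2.4, 0, 0, 0, 0, 0], [0.1, 2.4, 0, 0, 0, 0, 0]]]}}

```text
clock: 3.4
eef_pos: [587.5, 152.8, 225.5]
tcp_rot: [3.141, -0.0, 1.758]
contact_force: [-0.3, 0.2, -0.1]
opening: -0.001
```

```bash
python3 -c "
from h import *
plan()
s=r.sense();print(st(s['eef_pos']),proj('side',s['eef_pos']))
cv2.imwrite('pics/s5.png',r.grab_frame('side')[:,:,::-1])
crop('pics/s5.png',225,130,80,75,10,'pics/s5a.png')"
```

```text
now 3.4 [587.5 152.8 225.5] [ 3.141 -0.     1.758] F [-0.3  0.2 -0.1] op -0.0
[-20.95836913  38.38963556 225.45136308] [[264.6679247  175.57233924]]
```

View pics/s5a.png

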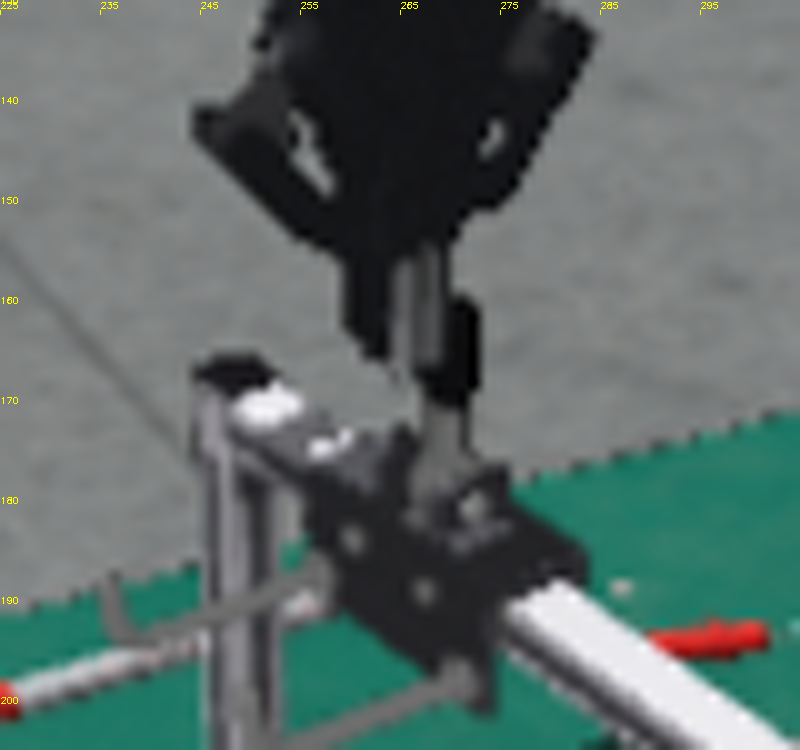

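Request:
{"name": "jog_arm", "arguments": {"series": [[[0, 1.2, 0, 0, 0, 0, 0], [0, 2.5, 0.1, 0, 0, 0, 0], [0, 4.1, 0.8, 0, 0, 0, 0], [0, 5.5, 2.0, 0, 0, 0, 0], [0, 5.5, 2.0, 0, 0, 0, 0]]]}}

```text
clock: 4.08
eef_pos: [641.1, 162.9, 203.6]
tcp_rot: [-3.139, 0.0, 1.758]
contact_force: [0.3, -0.1, 0.0]
opening: 0.002
```

```bash
python3 -c "
from h import *
plan()
s=r.sense();print(st(s['eef_pos']),proj('side',s['eef_pos']))
cv2.imwrite('pics/s6.png',r.grab_frame('side')[:,:,::-1])
crop('pics/s6.png',235,130,80,75,10,'pics/s6a.png')"
```

```text
now 4.075 [641.1 162.9 203.6] [-3.139  0.     1.758] F [ 0.3 -0.1  0. ] op 0.0
[ 33.62968176  38.62096611 203.55568334] [[279.24969267 176.27868106]]
```

View pics/s6a.png

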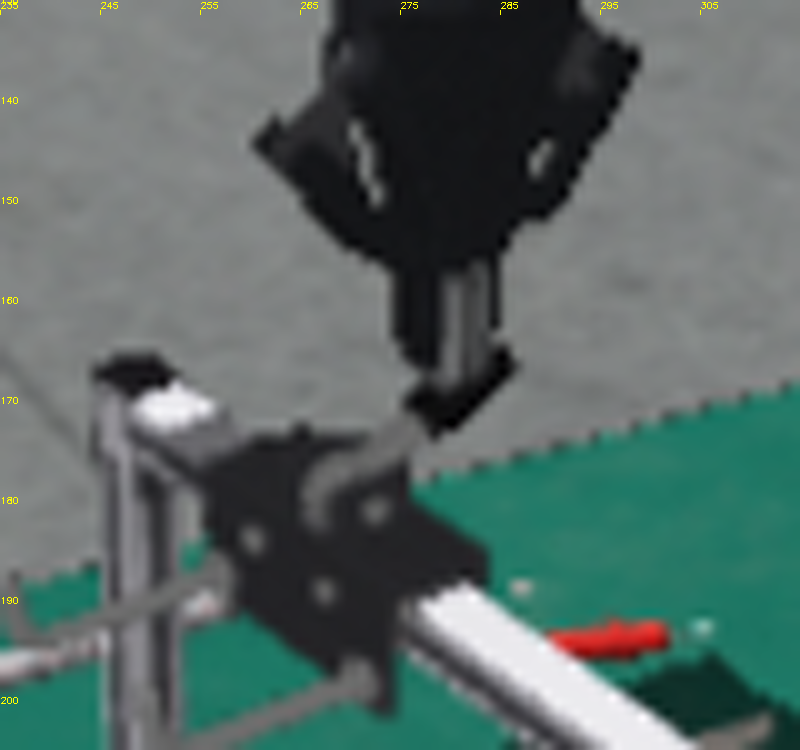

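Request:
{"name": "jog_arm", "arguments": {"series": [[[0, 0.5, 0.7, 0, 0, 0, 0], [0, 0.8, 1.2, 0, 0, 0, 0], [0, 0.9, 1.6, 0, 0, 0, 0], [0, 0.9, 1.6, 0, 0, 0, 0]]]}}

```text
clock: 4.62
eef_pos: [649.8, 164.6, 189.3]
tcp_rot: [3.141, -0.0, 1.758]
contact_force: [0.1, 0.4, 0.9]
opening: -0.003
```

```bash
python3 -c "
from h import *
plan()
s=r.sense();print(st(s['eef_pos']),proj('side',s['eef_pos']))
cv2.imwrite('pics/s7.png',r.grab_frame('side')[:,:,::-1])
crop('pics/s7.png',235,130,80,75,10,'pics/s7a.png')"
```

```text
now 4.625 [649.8 164.6 189.3] [ 3.141 -0.     1.758] F [0.1 0.4 0.9] op -0.0
[ 42.5097417   38.78835995 189.259362  ] [[281.44003685 179.42672208]]
```

View pics/s7a.png

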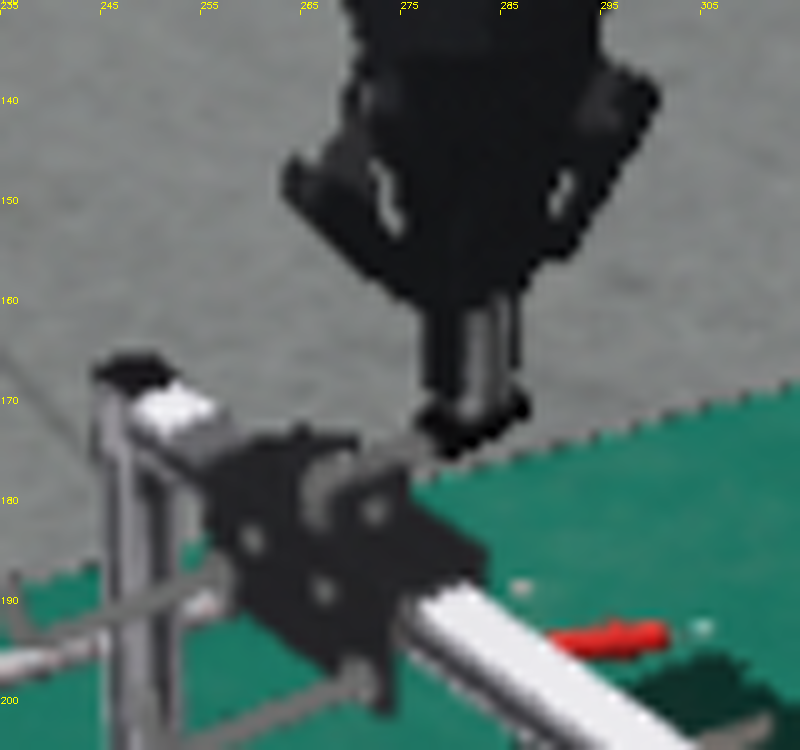

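Request:
{"name": "jog_arm", "arguments": {"series": [[[0, 0.2, 0.4, 0, 0, 0, 0], [0, 0.2, 0.4, 0, 0, 0, 0]]]}}

```text
clock: 4.92
eef_pos: [651.6, 164.9, 185.5]
tcp_rot: [-3.141, 0.0, 1.758]
contact_force: [-1.7, 0.2, 2.1]
opening: 0.006
```

Request:
{"name": "jog_arm", "arguments": {"series": [[[0, 0, 0.3, 0, 0, 0, 0], [0, 0, 0.3, 0, 0, 0, 0]]]}}

```text
clock: 5.18
eef_pos: [651.8, 165.0, 182.3]
tcp_rot: [3.141, 0.0, 1.758]
contact_force: [0.3, -0.7, 0.4]
opening: 0.002
```

```bash
python3 -c "
from h import *
plan()
cv2.imwrite('pics/s8.png',r.grab_frame('side')[:,:,::-1])
crop('pics/s8.png',235,130,80,75,10,'pics/s8a.png')"
```

```text
now 5.175 [651.8 165.  182.3] [3.141 0.    1.758] F [ 0.3 -0.7  0.4] op 0.0
```

View pics/s8a.png

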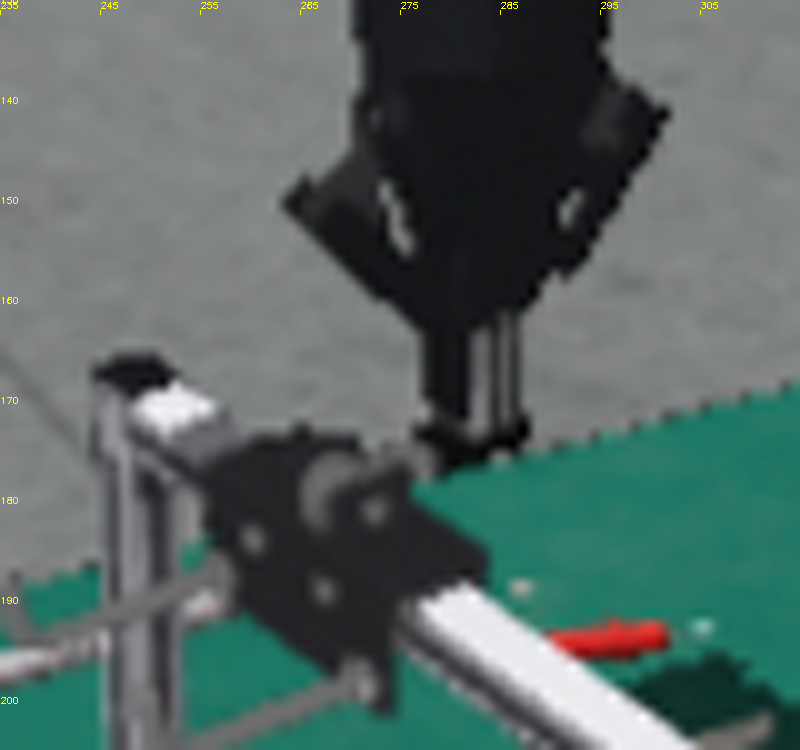

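Request:
{"name": "jog_arm", "arguments": {"series": [[[0, 0, 0.3, 0, 0, 0, 0], [0, 0, 0.3, 0, 0, 0, 0]]]}}

```text
clock: 5.48
eef_pos: [652.0, 165.1, 180.6]
tcp_rot: [3.141, -0.0, 1.758]
contact_force: [-2.7, -0.8, 8.9]
opening: -0.0
```

Request:
{"name": "jog_arm", "arguments": {"series": [[[0, 0, 0.3, 0, 0, 0, 0], [0, 0, 0.3, 0, 0, 0, 0]]]}}

```text
clock: 5.72
eef_pos: [652.3, 165.2, 180.0]
tcp_rot: [3.139, -0.0, 1.758]
contact_force: [-8.3, -1.5, 24.1]
opening: -0.004
```

Request:
{"name": "jog_arm", "arguments": {"series": [[[0, 0, 0.2, 0, 0, 0, 0], [0, 0, 0.2, 0, 0, 0, 0]]]}}

```text
clock: 5.98
eef_pos: [652.4, 165.3, 179.6]
tcp_rot: [3.138, -0.0, 1.758]
contact_force: [-11.5, -2.2, 35.3]
opening: 0.001
```

```bash
python3 -c "
from h import *
plan()
cv2.imwrite('pics/s9.png',r.grab_frame('side')[:,:,::-1])
crop('pics/s9.png',235,130,80,75,10,'pics/s9a.png')"
```

```text
now 5.975 [652.4 165.3 179.6] [ 3.138 -0.     1.758] F [-11.5  -2.2  35.3] op 0.0
```

View pics/s9a.png

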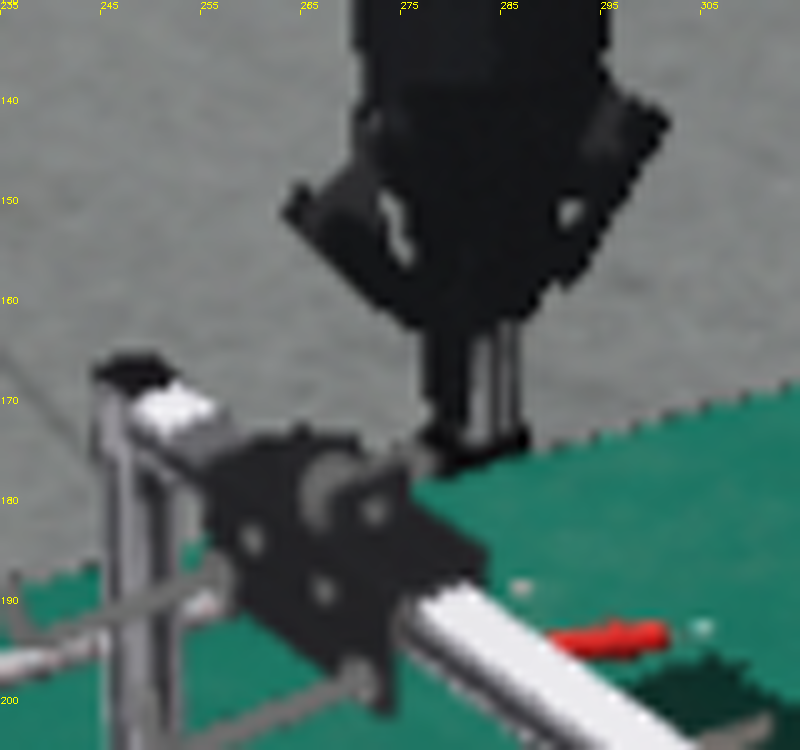

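Request:
{"name": "jog_arm", "arguments": {"series": [[[0, 0, -2, 0, 0, 0, 0], [0, -2, -6, 0, 0, 0, 4], [0, -6, -10, 0, 0, 0, 5], [-4, -10, -11, 0, 0, 0, 5], [-9, -13, -11, 0, 0, 0, 5]]]}}

```text
clock: 6.65
eef_pos: [540.0, 51.9, 285.8]
tcp_rot: [3.139, 0.0, 1.76]
contact_force: [0.1, -0.6, -0.2]
opening: 0.586
```

```bash
python3 -c "
from h import *
plan()
print(proj('side',[wd((65,38.5,206)),wd((0,38.5,206)),wd((64,38.5,217)),]))
cv2.imwrite('pics/s10.png',r.grab_frame('side')[:,:,::-1])
cv2.imwrite('pics/t10.png',r.grab_frame('top')[:,:,::-1])
crop('pics/s10.png',235,130,80,75,10,'pics/s10a.png')
s=r.sense()['eef_pos'];P=np.array([495,-206.5,180]);print(proj('top',s+[0,0,30]),proj('side',s+[0,0,30]))
plan((P,1.33))"
```

```text
now 6.65 [540.   51.9 285.8] [3.139 0.    1.76 ] F [ 0.1 -0.6 -0.2] op 0.59
[[287.4349612  172.43188811]
 [270.34350358 179.06428422]
 [287.28041435 169.37033657]]
[[264.41925114 199.24446044]] [[265.5062526  168.52809945]]
now 6.75 [538.7  48.5 285.1] [-3.141e+00  2.000e-03  1.755e+00] F [-0.3 -0.2 -0.2] op 0.59
[-24.25  -8.97  10.55] [-0.   0.1 24.4]
```

View pics/s10a.png

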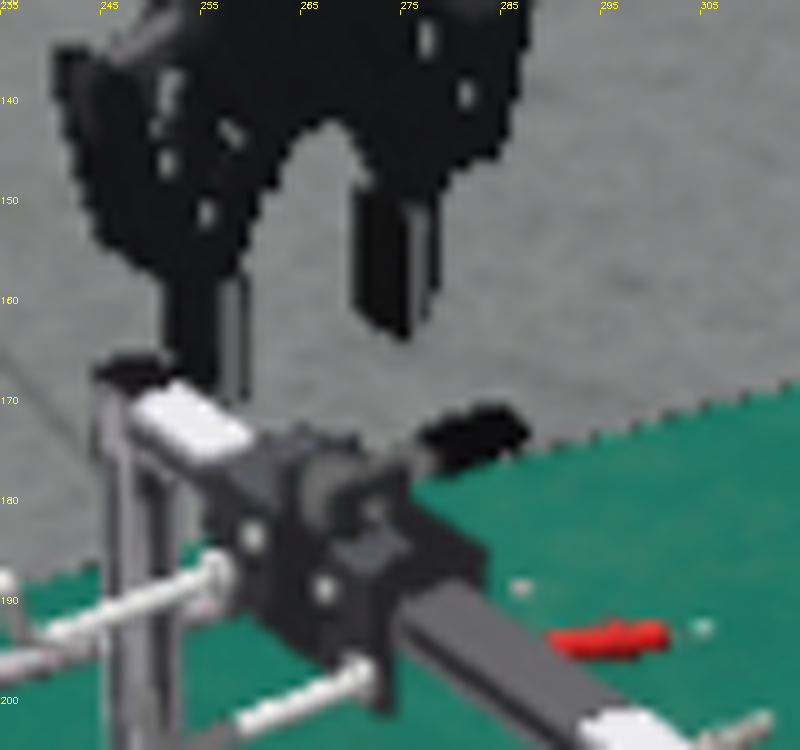

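View pics/t10.png

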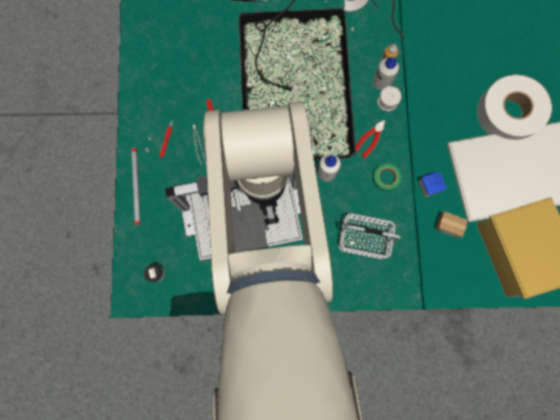

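Request:
{"name": "jog_arm", "arguments": {"series": [[[-5, -1.8, 1, 0, 0, 6, 5], [-10, -3.6, 3, 0, 0, 12, 5], [-15, -5.4, 6, 0, 0, 18, 5], [-20, -7.3, 9, 0, 0, 24.3, 5], [-24.3, -9, 10.5, 0, 0, 24.3, 5]]]}}

```text
clock: 7.38
eef_pos: [496.6, -204.4, 177.8]
tcp_rot: [-3.14, -0.0, 1.332]
contact_force: [0.2, -0.3, -0.3]
opening: 0.586
```

Request:
{"name": "jog_arm", "arguments": {"series": [[[0, 0, 0, 0, 0, 0, 5]]]}}

```text
clock: 7.5
eef_pos: [496.3, -205.2, 178.0]
tcp_rot: [-3.139, -0.0, 1.33]
contact_force: [1.3, -0.1, 0.3]
opening: 0.584
```

```bash
python3 -c "
from h import *
P=np.array([495,-206.5,180])
plan((P,1.33))
s=r.sense()['eef_pos']
for z in (0,20,30,35,40): print(z,proj('top',s+[0,0,z]),proj('side',s+[0,0,z]))
cv2.imwrite('pics/s11.png',r.grab_frame('side')[:,:,::-1])
cv2.imwrite('pics/t11.png',r.grab_frame('top')[:,:,::-1])
crop('pics/s11.png',245,200,100,140,4,'pics/s11a.png')
crop('pics/t11.png',320,170,100,100,6,'pics/t11a.png')
"
```

```text
now 7.5 [ 496.3 -205.2  178. ] [-3.139 -0.     1.33 ] F [ 1.3 -0.1  0.3] op 0.58
[-0.16 -0.1  -0.2 ] [-0.1 -0.   0. ]
0 [[377.80617058 226.97244466]] [[297.45832137 272.98951466]]
20 [[379.67848839 225.63297494]] [[297.82380623 266.60823435]]
30 [[380.64132093 224.94424295]] [[298.00959268 263.36178017]]
35 [[381.12962918 224.59496914]] [[298.10326079 261.72433039]]
40 [[381.62262054 224.24236074]] [[298.19745088 260.07729418]]
```

View pics/s11a.png

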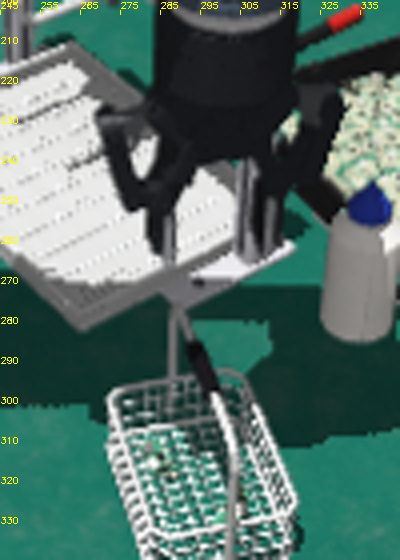

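View pics/t11a.png

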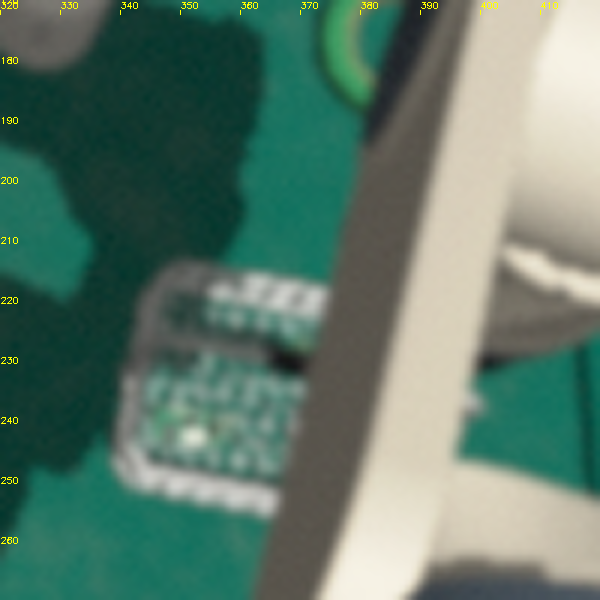

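Request:
{"name": "jog_arm", "arguments": {"series": [[[-0.1, -0.1, 4, 0, 0, 0, 5], [-0.1, -0.1, 7.5, 0, 0, 0, 5], [-0.1, -0.1, 8.5, 0, 0, 0, 5], [-0.1, -0.1, 8.5, 0, 0, 0, 5]]]}}

```text
clock: 8.1
eef_pos: [496.8, -203.2, 94.9]
tcp_rot: [-3.141, -0.0, 1.335]
contact_force: [0.6, -0.7, -0.3]
opening: 0.589
```

```bash
python3 -c "
from h import *
P=np.array([495,-206.5,66])
plan((P,1.33))
cv2.imwrite('pics/s12.png',r.grab_frame('side')[:,:,::-1])
crop('pics/s12.png',255,230,80,115,5,'pics/s12a.png')
"
```

```text
now 8.1 [ 496.8 -203.2   94.9] [-3.141 -0.     1.335] F [ 0.6 -0.7 -0.3] op 0.59
[-0.36 -0.09  2.89] [-0.  -0.   0.3]
```

View pics/s12a.png

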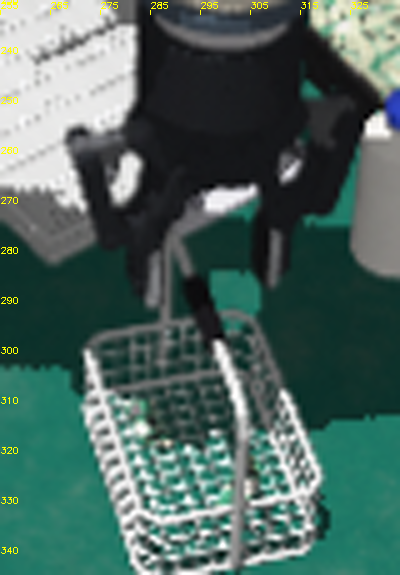

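Request:
{"name": "jog_arm", "arguments": {"series": [[[-0.3, -0.1, 1.5, 0, 0, 0, 5], [-0.3, -0.1, 2.9, 0, 0, 0, 5], [-0.3, -0.1, 2.9, 0, 0, 0, 5]]]}}

```text
clock: 8.52
eef_pos: [493.5, -206.3, 64.3]
tcp_rot: [-3.139, -0.0, 1.334]
contact_force: [-0.6, 0.0, 0.6]
opening: 0.585
```

```bash
python3 -c "
from h import *
P=np.array([495,-206.5,66])
plan((P,1.33))
cv2.imwrite('pics/s13.png',r.grab_frame('side')[:,:,::-1])
crop('pics/s13.png',255,230,80,115,5,'pics/s13a.png')
"
```

```text
now 8.525 [ 493.5 -206.3   64.3] [-3.139 -0.     1.334] F [-0.6  0.   0.6] op 0.58
[ 0.01  0.15 -0.17] [-0.1 -0.   0.2]
```

View pics/s13a.png

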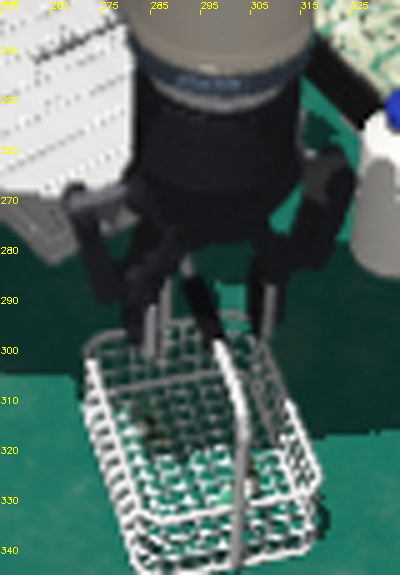

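Request:
{"name": "jog_arm", "arguments": {"series": [[[0, 0, 0, 0, 0, 0, 0.8], [0, 0, 0, 0, 0, 0, 0.8], [0, 0, 0, 0, 0, 0, 0.8], [0, 0, 0, 0, 0, 0, 0.8]]], "newtons": 50}}

```text
clock: 9.07
eef_pos: [494.7, -206.7, 65.9]
tcp_rot: [3.141, 0.0, 1.334]
contact_force: [-2.0, 0.5, 5.1]
opening: 0.125
```

Request:
{"name": "jog_arm", "arguments": {"series": [[[0, 0, -0.5, 0, 0, 0, 0.8], [0, 0, -1.5, 0, 0, 0, 0.8], [0, 0, -3, 0, 0, 0, 0.8], [0, 0, -4, 0, 0, 0, 0.8], [0, 0, -4, 0, 0, 0, 0.8]]]}}

```text
clock: 9.7
eef_pos: [495.4, -206.9, 106.8]
tcp_rot: [3.139, 0.0, 1.334]
contact_force: [0.5, 0.4, -1.8]
opening: 0.122
```

```bash
python3 -c "
from h import *
plan()
s=r.sense();print(s['wrist_torque'])
cv2.imwrite('pics/s14.png',r.grab_frame('side')[:,:,::-1])
cv2.imwrite('pics/t14.png',r.grab_frame('top')[:,:,::-1])
crop('pics/s14.png',255,215,80,130,5-1,'pics/s14a.png')
"
```

```text
now 9.7 [ 495.4 -206.9  106.8] [3.139 0.    1.334] F [ 0.5  0.4 -1.8] op 0.12
[-0.03110667 -0.01121568 -0.00159389]
```

View pics/s14a.png

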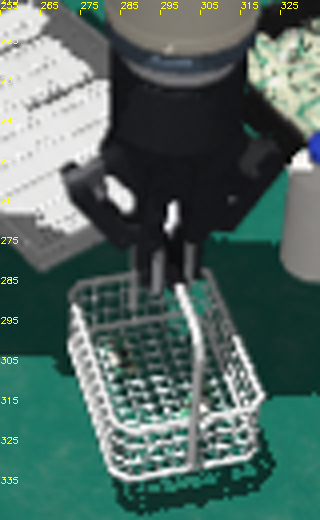

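```bash
python3 -c "
from h import *
plan((wd((-176,38.5,185)),1.752))"
```

```text
now 9.8 [ 494.5 -206.6  105.7] [3.141 0.    1.334] F [ 0.2 -0.6 -2. ] op 0.12
[ 30.83 -13.57  -7.94] [  0.   0. -24.]
```

Request:
{"name": "jog_arm", "arguments": {"series": [[[0, 0, -3, 0, 0, 0, 0.8], [2, -0.9, -6, 0, 0, -2, 0.8], [5, -2.2, -8, 0, 0, -5, 0.8], [8.5, -3.8, -8, 0, 0, -8, 0.8], [12, -5.3, -8, 0, 0, -11, 0.8]]]}}

```text
clock: 10.42
eef_pos: [470.7, -76.5, 185.4]
tcp_rot: [-3.141, -0.0, 1.527]
contact_force: [1.7, -0.1, -2.0]
opening: 0.12
```

```bash
python3 -c "
from h import *
plan((wd((-176,38.5,185)),1.752))"
```

```text
now 10.425 [470.7 -76.5 185.4] [-3.141 -0.     1.527] F [ 1.7 -0.1 -2. ] op 0.12
[19.97 -4.45  0.04] [ -0.   -0.  -12.9]
```

Request:
{"name": "jog_arm", "arguments": {"series": [[[4, -0.9, 0, 0, 0, -3, 0.8], [8.5, -1.9, 0, 0, 0, -6, 0.8], [13, -2.9, 0, 0, 0, -9, 0.8], [17, -3.8, 0, 0, 0, -12.9, 0.8], [20, -4.4, 0, 0, 0, -12.9, 0.8]]]}}

```text
clock: 11.05
eef_pos: [435.4, 125.7, 185.1]
tcp_rot: [-3.141, -0.0, 1.753]
contact_force: [0.6, -0.4, -2.5]
opening: 0.12
```

Request:
{"name": "jog_arm", "arguments": {"series": [[[0, 0, 0, 0, 0, 0, 0.8], [0, 0, 0, 0, 0, 0, 0.8]]]}}

```text
clock: 11.3
eef_pos: [436.0, 123.9, 185.2]
tcp_rot: [-3.141, 0.0, 1.752]
contact_force: [0.1, -0.5, -1.9]
opening: 0.117
```

```bash
python3 -c "
from h import *
plan((wd((-176,38.5,165)),1.752),(wd((-60,38.5,165)),1.752))
s=r.sense()['eef_pos']
# predicted bar ends
b=s+[0,0,49]
pts=[b+YS*k for k in (-66,0,66)]
print(proj('side',pts),proj('top',pts))
print(proj('side',[wd((-98,38.5+k,197)) for k in(-36,36)]),proj('top',[wd((-98,38.5+k,197)) for k in(-36,36)]))
cv2.imwrite('pics/s15.png',r.grab_frame('side')[:,:,::-1])
cv2.imwrite('pics/t15.png',r.grab_frame('top')[:,:,::-1])
crop('pics/s15.png',180,130,130,120,6-1,'pics/s15a.png')
crop('pics/t15.png',160,160,120,120,5,'pics/t15a.png')
"
```

```text
now 11.3 [436.  123.9 185.2] [-3.141  0.     1.752] F [ 0.1 -0.5 -1.9] op 0.12
[ 0.12 -0.09  2.02] [-0.  0. -0.]
[ 0.13 11.51  2.01] [-0.  0. -0.]
[[232.83610313 201.1112045 ]
 [219.51547186 190.24848249]
 [207.09059598 180.1147182 ]] [[261.52603646 248.66516189]
 [231.23371203 255.07525304]
 [200.70232181 261.5515684 ]]
[[250.27952789 197.95124186]
 [236.05863004 186.96737032]] [[241.59585047 219.76849901]
 [209.99479293 226.34115128]]
```

View pics/s15a.png

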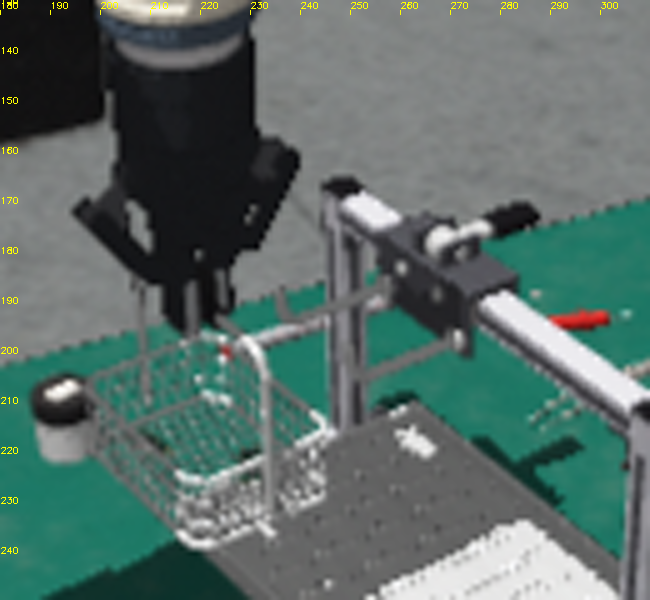

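View pics/t15a.png

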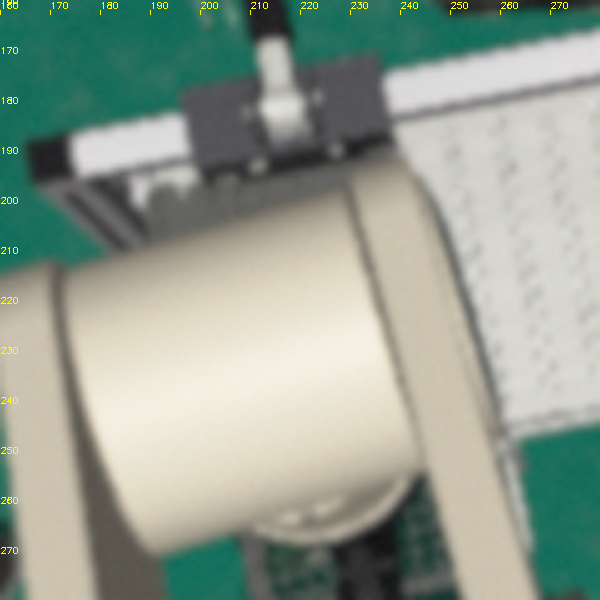

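Request:
{"name": "jog_arm", "arguments": {"series": [[[0.2, 0, 1, 0, 0, 0, 0.8], [0.2, 1, 2, 0, 0, 0, 0.8], [0.2, 2.5, 2, 0, 0, 0, 0.8], [0.2, 4, 2, 0, 0, 0, 0.8], [0.2, 5, 2, 0, 0, 0, 0.8]]]}}

```text
clock: 12.02
eef_pos: [486.8, 135.5, 165.7]
tcp_rot: [3.141, -0.0, 1.751]
contact_force: [0.3, -0.2, -1.8]
opening: 0.121
```

```bash
python3 -c "
from h import *
plan((wd((-60,39.5,165)),1.752))
s=r.sense()['eef_pos']; print(st(s))
b=s+[0,0,49]
print(proj('side',[b+YS*k for k in (-66,-36,36,66)]),proj('side',[wd((-98,39.5+k,197)) for k in(-36,36)]))
cv2.imwrite('pics/s16.png',r.grab_frame('side')[:,:,::-1])
crop('pics/s16.png',200,140,100,90,7,'pics/s16a.png')
"
```

```text
now 12.025 [486.8 135.5 165.7] [ 3.141 -0.     1.751] F [ 0.3 -0.2 -1.8] op 0.12
[0.   6.31 0.08] [ 0.  -0.  -0.1]
[-123.13281103   39.54539054  165.72399045]
[[248.70797211 200.30496297]
 [242.48082424 195.44008433]
 [228.29680648 184.35891767]
 [222.68419294 179.97406854]] [[250.07489415 197.7931855 ]
 [235.86819248 186.82028323]]
```

View pics/s16a.png

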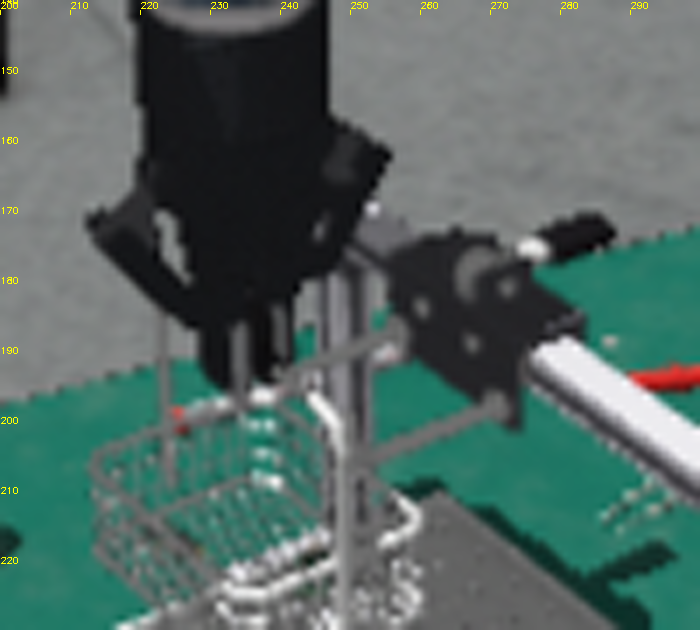

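Request:
{"name": "jog_arm", "arguments": {"series": [[[0, 1.5, 0, 0, 0, 0, 0.8], [0, 3, 0, 0, 0, 0, 0.8], [0, 4.5, 0, 0, 0, 0, 0.8], [0, 6.1, 0, 0, 0, 0, 0.8], [0, 6.1, 0, 0, 0, 0, 0.8]]]}}

```text
clock: 12.7
eef_pos: [546.4, 146.4, 165.5]
tcp_rot: [3.141, -0.0, 1.751]
contact_force: [-0.9, 0.4, -1.5]
opening: 0.115
```

```bash
python3 -c "
from h import *
plan((wd((-61,39.5,123)),1.752))
s=r.sense()['eef_pos']; print(st(s))
cv2.imwrite('pics/s17.png',r.grab_frame('side')[:,:,::-1])
cv2.imwrite('pics/t17.png',r.grab_frame('top')[:,:,::-1])
crop('pics/s17.png',210,130,100,100,7-1,'pics/s17a.png')
"
```

```text
now 12.7 [546.4 146.4 165.5] [ 3.141 -0.     1.751] F [-0.9  0.4 -1.5] op 0.11
[0.   0.15 4.25] [ 0.  -0.  -0.1]
[-62.53203516  39.48890059 165.48100201]
```

View pics/s17a.png

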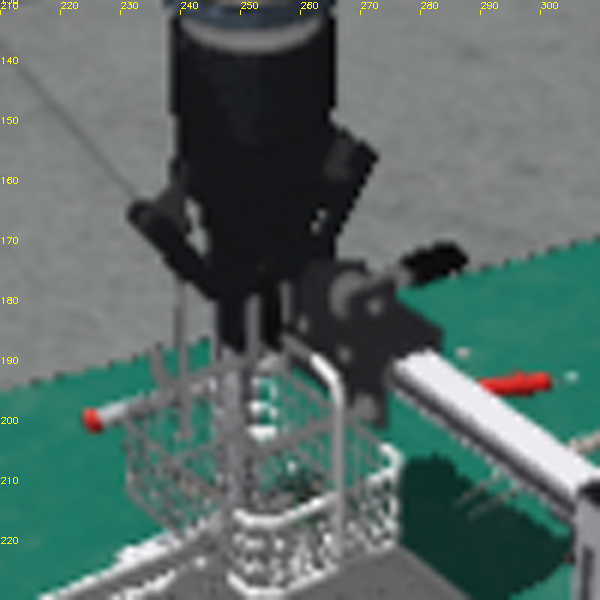

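Request:
{"name": "jog_arm", "arguments": {"series": [[[0, 0, 1, 0, 0, 0, 0.8], [0, 0, 2, 0, 0, 0, 0.8], [0, 0, 3, 0, 0, 0, 0.8], [0, 0, 3.4, 0, 0, 0, 0.8], [0, 0, 3.4, 0, 0, 0, 0.8]]]}}

```text
clock: 13.42
eef_pos: [544.9, 146.1, 131.2]
tcp_rot: [-3.141, 0.0, 1.751]
contact_force: [0.6, 1.1, -1.5]
opening: 0.117
```

Request:
{"name": "jog_arm", "arguments": {"series": [[[0, 0, 0.3, 0, 0, 0, 0.8], [0, 0, 0.5, 0, 0, 0, 0.8]]]}}

```text
clock: 13.68
eef_pos: [545.2, 146.1, 126.7]
tcp_rot: [3.141, -0.0, 1.751]
contact_force: [1.1, -0.1, -2.4]
opening: 0.115
```

```bash
python3 -c "
from h import *
plan()
s=r.sense()['eef_pos']; print(st(s))
cv2.imwrite('pics/s18.png',r.grab_frame('side')[:,:,::-1])
crop('pics/s18.png',210,130,100,100,7-1,'pics/s18a.png')
"
```

```text
now 13.675 [545.2 146.1 126.7] [ 3.141 -0.     1.751] F [ 1.1 -0.1 -2.4] op 0.11
[-63.67856112  39.46554032 126.65033496]
```

View pics/s18a.png

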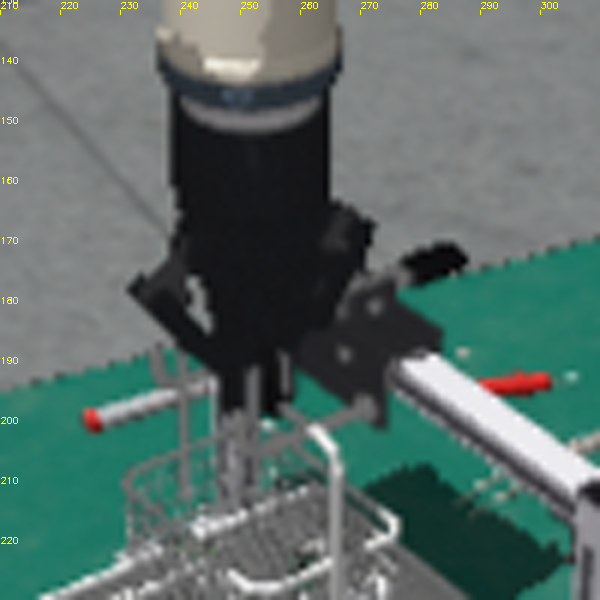

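Still hanging freely (−2 N), with the bar just above the prongs. I'll lower it in small steps.

Request:
{"name": "jog_arm", "arguments": {"series": [[[0, 0, 0.2, 0, 0, 0, 0.8], [0, 0, 0.3, 0, 0, 0, 0.8]]]}}

```text
clock: 13.98
eef_pos: [545.1, 146.1, 123.5]
tcp_rot: [3.142, -0.0, 1.751]
contact_force: [-0.3, -0.4, -2.0]
opening: 0.119
```

Request:
{"name": "jog_arm", "arguments": {"series": [[[0, 0, 0.2, 0, 0, 0, 0.8], [0, 0, 0.2, 0, 0, 0, 0.8]]]}}

```text
clock: 14.22
eef_pos: [545.3, 146.2, 122.3]
tcp_rot: [3.141, -0.0, 1.751]
contact_force: [-2.5, -1.1, 6.4]
opening: 0.118
```

Request:
{"name": "jog_arm", "arguments": {"series": [[[0, 0, 0.2, 0, 0, 0, 0.8], [0, 0, 0.2, 0, 0, 0, 0.8]]]}}

```text
clock: 14.48
eef_pos: [545.5, 146.2, 121.8]
tcp_rot: [3.14, -0.0, 1.751]
contact_force: [-7.0, -2.2, 20.7]
opening: 0.118
```

Request:
{"name": "jog_arm", "arguments": {"series": [[[0, 0, -0.2, 0, 0, 0, 0.8], [0, 0, -0.25, 0, 0, 0, 0.8]]]}}

```text
clock: 14.72
eef_pos: [545.4, 146.2, 122.5]
tcp_rot: [3.141, -0.0, 1.751]
contact_force: [-1.8, 0.1, 3.1]
opening: 0.116
```

```bash
python3 -c "
from h import *
plan()
s=r.sense();print(s['wrist_torque'])
b=s['eef_pos']+[0,0,49]
print(proj('side',[b+YS*k for k in (-66,-36,36,66)]),proj('side',[wd((x,39.5-36,169)) for x in(-56,-82)]))
cv2.imwrite('pics/s19.png',r.grab_frame('side')[:,:,::-1])
crop('pics/s19.png',220,165,75,70,10,'pics/s19a.png')
"
```

```text
now 14.725 [545.4 146.2 122.5] [ 3.141 -0.     1.751] F [-1.8  0.1  3.1] op 0.12
[-0.03382508  0.15326035 -0.01014465]
[[266.27338036 205.95873509]
 [260.04899491 201.21512298]
 [245.8365821  190.38442146]
 [240.19936234 186.08875575]] [[262.15491489 201.0672525 ]
 [254.84607026 204.09465034]]
```

View pics/s19a.png

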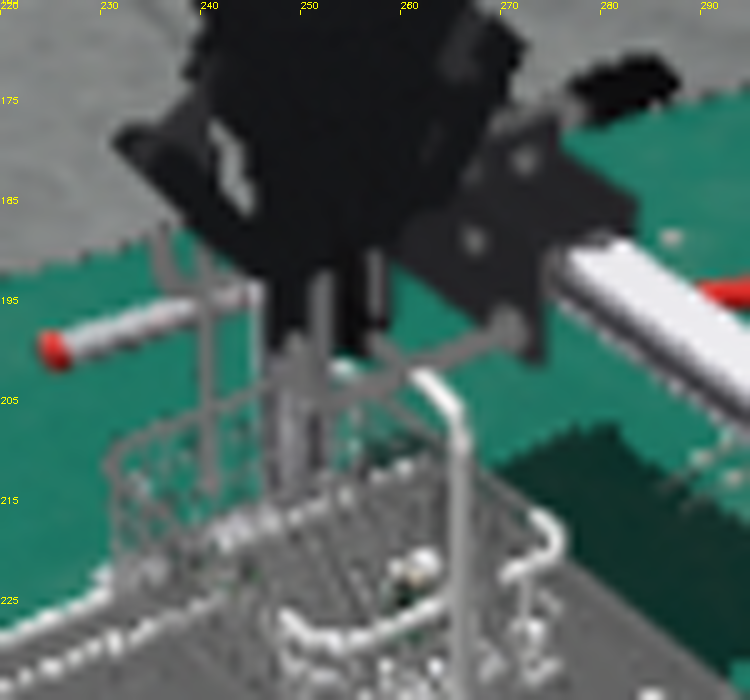

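Request:
{"name": "jog_arm", "arguments": {"series": [[[0, 0, 0, 0, 0, 0, 1.4], [0, 0, 0, 0, 0, 0, 1.8], [0, 0, 0, 0, 0, 0, 2.4], [0, 0, 0, 0, 0, 0, 2.8], [0, 0, 0, 0, 0, 0, 2.8]]]}}

```text
clock: 15.4
eef_pos: [540.8, 144.9, 121.5]
tcp_rot: [-3.133, 0.001, 1.751]
contact_force: [-20.2, -5.2, 15.0]
opening: 0.326
```

```bash
python3 -c "
from h import *
plan()
cv2.imwrite('pics/s20.png',r.grab_frame('side')[:,:,::-1])
crop('pics/s20.png',220,165,75,70,10,'pics/s20a.png')
"
```

```text
now 15.4 [540.8 144.9 121.5] [-3.133e+00  1.000e-03  1.751e+00] F [-20.2  -5.2  15. ] op 0.33
```

View pics/s20a.png

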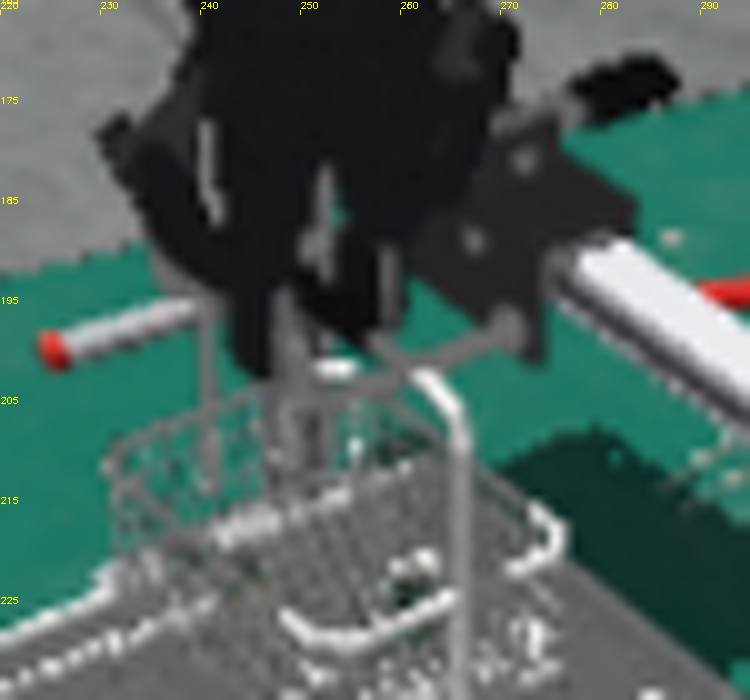

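Request:
{"name": "jog_arm", "arguments": {"series": [[[0, -0.3, 0, 0, 0, 0, 2.4], [0, -0.3, 0, 0, 0, 0, 2.4]]]}}

```text
clock: 15.7
eef_pos: [541.9, 145.5, 121.8]
tcp_rot: [-3.141, 0.0, 1.751]
contact_force: [-2.2, -1.1, 0.8]
opening: 0.282
```

Request:
{"name": "jog_arm", "arguments": {"series": [[[0, 0, -0.4, 0, 0, 0, 2.4], [0, 0, -0.8, 0, 0, 0, 2.4], [0, 0, -1.2, 0, 0, 0, 2.4]]]}}

```text
clock: 16.08
eef_pos: [542.5, 145.7, 134.5]
tcp_rot: [3.141, -0.0, 1.751]
contact_force: [0.5, 0.8, -0.3]
opening: 0.281
```

```bash
python3 -c "
from h import *
plan()
cv2.imwrite('pics/s21.png',r.grab_frame('side')[:,:,::-1])
crop('pics/s21.png',220,165,75,70,10,'pics/s21a.png')
"
```

```text
now 16.075 [542.5 145.7 134.5] [ 3.141 -0.     1.751] F [ 0.5  0.8 -0.3] op 0.28
```

View pics/s21a.png

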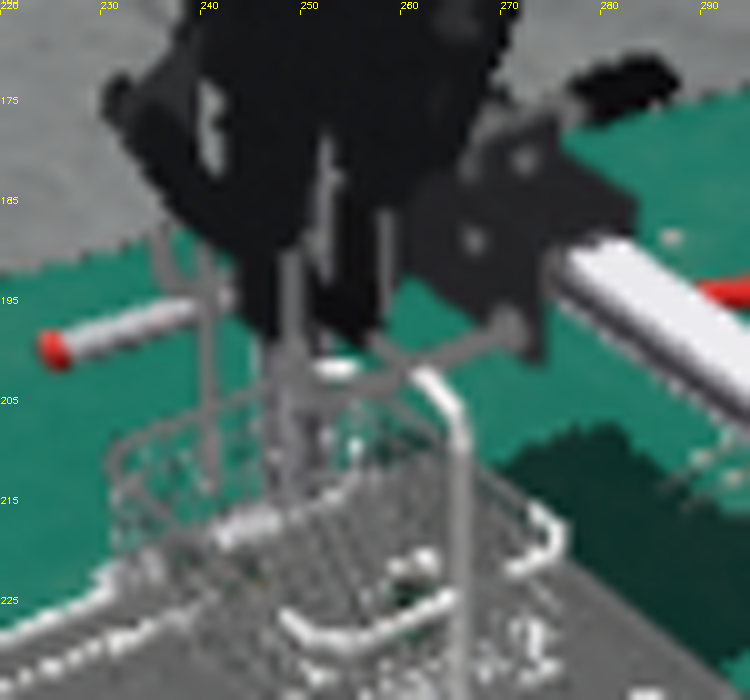

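The basket stayed put and the wrist force is zero, so it's free. I'll raise the tool and back off.

Request:
{"name": "jog_arm", "arguments": {"series": [[[0, 0, -1.5, 0, 0, 0, 2.4], [0, 0, -3, 0, 0, 0, 2.4], [0, 0, -5, 0, 0, 0, 2.4], [0, 0, -8, 0, 0, 0, 2.4], [0, -2, -12, 0, 0, 0, 2.4]]]}}

```text
clock: 16.75
eef_pos: [522.7, 142.0, 255.6]
tcp_rot: [3.141, 0.0, 1.751]
contact_force: [0.9, -1.2, -0.1]
opening: 0.282
```

Request:
{"name": "jog_arm", "arguments": {"series": [[[5, -5, -4, 0, 0, 0, 2.4], [10, -9, -6, 0, 0, 0, 2.4], [15, -12, -6, 0, 0, 0, 2.4], [20, -14, -6, 0, 0, 0, 2.4], [24, -15, -6, 0, 0, 0, 2.4]]]}}

```text
clock: 17.38
eef_pos: [330.3, 352.9, 316.0]
tcp_rot: [3.14, -0.002, 1.752]
contact_force: [0.3, 1.5, -0.8]
opening: 0.277
```

Request:
{"name": "jog_arm", "arguments": {"series": [[[0, 0, 0, 0, 0, 0, 2.4], [0, 0, 0, 0, 0, 0, 2.4], [0, 0, 0, 0, 0, 0, 2.4], [0, 0, 0, 0, 0, 0, 2.4]]]}}

```text
clock: 17.88
eef_pos: [332.5, 350.4, 314.2]
tcp_rot: [3.141, 0.0, 1.749]
contact_force: [-0.0, -0.1, -1.4]
opening: 0.281
```

```bash
python3 -c "
from h import *
plan()
print(proj('side',[wd((65,38.5,206))]))
cv2.imwrite('pics/s22.png',r.grab_frame('side')[:,:,::-1])
cv2.imwrite('pics/t22.png',r.grab_frame('top')[:,:,::-1])
crop('pics/s22.png',200,150,100,100,6,'pics/s22a.png')
crop('pics/t22.png',160,150,150,110,5,'pics/t22a.png')
"
```

```text
now 17.875 [332.5 350.4 314.2] [3.141 0.    1.749] F [-0.  -0.1 -1.4] op 0.28
[[287.4349612  172.43188811]]
```

View pics/s22a.png

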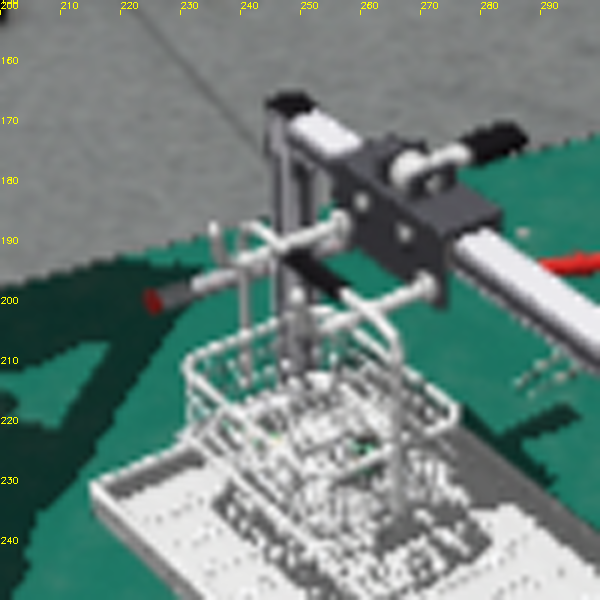

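View pics/t22a.png

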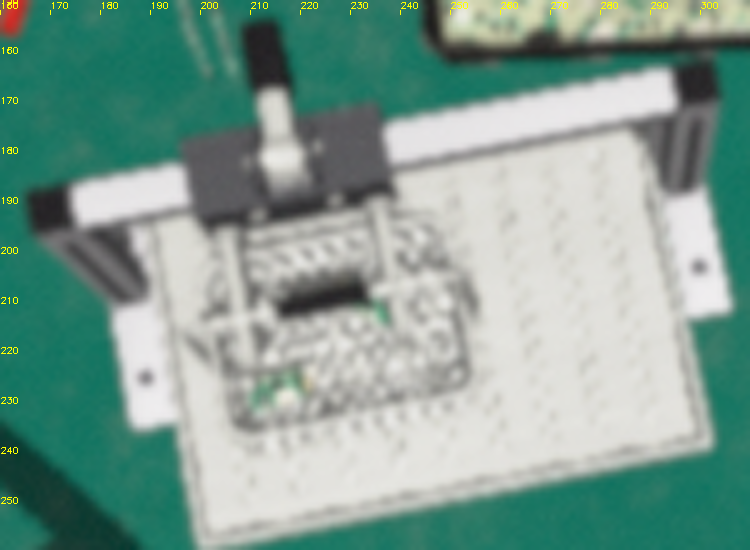

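View pics/t22.png

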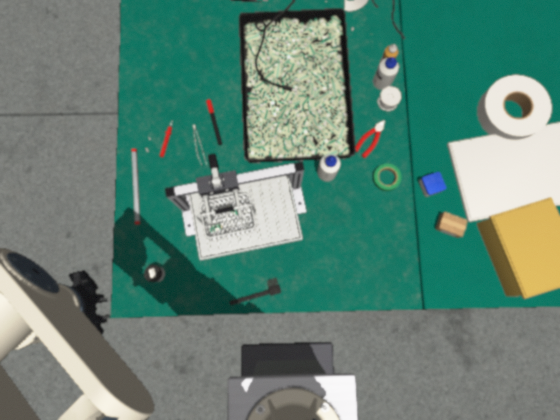

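The bar rests on both prongs: in the top view the sleeve is at (224,209), between the tips and the plate. Two green boards show in the basket at about (214,228) and (236,212). The lever end is at (287,172) in the side view, against (287.4,172.4) expected when clamped. The bottle, jar and tape haven't moved.

```bash
python3 -c "
from rig import r
print(r.sign_off())"
```

```text
the job is handed in; nothing more can be done
None
```

I clamped the hook first, by pushing the cam lever over to the rear. Then I hung the basket by its handle on the two prongs, let go and moved the arm clear. I handed the job in at about 18 s.

**Last checks:**
- **Lever:** it lies level to the rear, with its end at pixel (287,172) against a predicted (287.4,172.4). I pressed it onto its stop with about 35 N. The carriage did not shift along the rail.
- **Basket:** the bar rests across both prongs, between the front plate and the upturned tips. It stayed still after release, with the wrist force near zero once the fingers were clear.
- **Boards:** two green patches show inside the basket where the boards should be. I judged this by eye in the top picture and did not measure their positions.
- **Bystanders:** the bottle, jar and tape roll are where they started.

**What disagreed or went wrong:**
- **Fingertip height:** the real fingertips sat about 25–30 mm higher than the reported tool position. On the first approach the fingers passed over the lever without touching it. I took the offset from the pictures and from contact with the lever, and used it for the grasp and the hanging.
- **Release contact:** when I opened the fingers they pressed against something, probably the carriage, with about 25 N. I backed off 3 mm and closed them slightly before lifting away.

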